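# Set out the titration row

## Task

Set out the station as one straight row running from the lab jack to the round cork mat: the crucible on top of the lab jack in the middle of its plate, the amber dropper bottle in the middle of the cork mat, the reagent bottle on the worktop midway between the jack and the mat, and the red rubber stopper on the worktop midway between the reagent bottle and the dropper bottle. Everything stays upright the whole time, as it stands now, and is let go of; do not shift the timer or the corked flask.

Things in the scene. Friction and masses are not known exactly. Their poses are not given: they have to be found in the camera images.
- lab_jack: small bare-metal laboratory jack (scissor struts between two square plates, black knob on the -x side sticking out 12 mm); plates 80 x 80 mm, the flat upper plate's top 60 mm above the worktop. Fixed, does not give. Origin at the centre of its underside, z up; the row to the cork mat runs along its own y axis (to +y or -y, it varies)
- cork_mat: round cork mat, diameter 90 mm, 5 mm thick, flat, fixed to the worktop. Origin at the centre of its underside. Its centre is always 320 mm from the jack's centre
- crucible: white porcelain crucible, an open cup standing on its narrow foot: 41 mm across the rim, 24 mm across the foot, 34 mm high, about 30 g. Origin at the centre of its underside, z up
- dropper_bottle: amber glass dropper bottle, 42 mm diameter body up to 65 mm high, with black dropper top and bulb narrower than the body, 110 mm high in all, about 110 g. Grip it by the body. Origin at the centre of its underside, z up
- reagent_bottle: round white plastic reagent bottle with a blue screw cap (no spout), 60 mm diameter, 144 mm high in all; the cap is 35 mm across and takes up the top 19 mm (125 to 144 mm), and the bottle may be lifted by it (it does not turn or come off), about 300 g. Origin at the centre of its underside, z up
- stopper: red rubber stopper, tapered, standing on its narrow end: 36 mm across the wide top, 30 mm high, about 30 g. Origin at the centre of its underside, z up
- timer: white bench timer with a display, 48 x 64 mm on the worktop, 59 mm high, standing loose; a bystander to leave where it is. Origin at the centre of its underside
- corked_flask: conical glass flask with a cork, 84 mm across the base, 154 mm high, standing loose at the back of the worktop, nearly straight ahead of the robot; a bystander to leave where it is. Origin at the centre of its underside. (The many other glass flasks on the worktop, 110 to 160 mm high, are fixed: do not knock them)

How it is judged:
By the outcome, as a careful person would: the job done as asked, in the order asked, and still so for the second after the job is handed in, with the robot touching nothing.
It also fails if it takes over 110 s, if anything falls off the work surface, if the arm or the gripper's body presses on something with over 40 N, if the wrist force passes 120 N, or if a joint passes its speed limit or range.

## Robot

A 6-joint arm with a two-finger parallel gripper is mounted at the origin on a cart in front of the work surface, level with it; the furniture and walls round the work are solid. World frame = base frame: x ahead of the robot, y to its left, z up, the work surface at z = 0. Lengths are in m, angles in rad, forces in N, time in s.
With the tool pointing down it reaches from about 0.25 to 0.725 m from the base axis. Payload 4 kg.
Tool frame: the origin (TCP) lies midway between the tips of the shut fingers; the grasp point (between the pads) lies 19 mm behind it; z points along the fingers, y is the line along which they close (so a half turn about z gives the same grasp; the last joint's range is limited). The gripper opens to 85 mm and grips with 20 to 120 N. Pads are 22 mm wide; open, the fingers measure 114 mm over their backs; the gripper's body (76 mm by 85 mm) begins 54 mm behind the grasp point. The pads swing forward as they close: fully open they stand 13 mm farther back than shut.
Start: joints at [-1.261, 0.241, 0.005, 1.335, 0, 1.571], TCP at [0.152, -0.476, 0.231] pointing down, gripper open.
Joint ranges: [-2.72, 2.72], [-1.05, 1.87], [-1.09, 1.28], [-1.99, 2.15], [-1.42, 1.44], [-3.14, 3.14]. Speed limits (rad/s): [2.79, 2.79, 3.14, 3.14, 3.14, 3.14].

## Interface

Orientations are given as a unit quaternion [x, y, z, w].
In Python, from workcell import get_obs, camera, job_done, silhouettes gives the robot as it stands. The module is installed in compiled form; this text tells all that it offers.
- The arm moves only by the tool drive_tool, never from a script. Its argument "increments" is a list of rows, each a list of 3 entries, a list of its own where there are three numbers: the shift along the world's x, y, z in mm, then the turn, a rotation vector about the world's x, y, z in degrees, then the opening, from 0 (shut) to 1 (fully open). A call has 1 to 8 rows; each row shifts and turns the commanded pose from where the row before left it; what a row does not reach is not made up. A row lasts 1/12 s, in which the tool goes at most 41.7 mm and 7.16 degrees, less where a joint would pass 70% of its speed; a pose out of reach is approached as far as the arm can. A call is refused whole if a number of a shift passes 41.7 or a number of a turn 7.16, either way. A call with a gripper value outside its range is refused whole. The fingers move at their own pace and stop on an object; the grip force is fixed at half the most. Time passes only in rows, so rows that do not move let the fingers close. It gives the time, the measured TCP pose, the force, the opening and the grip force at its end, in the units of the state.
- get_obs(): the state, without advancing time (a new reading comes with each control period).
- camera(name): name is "scene" or "side" or "wrist"; returns a dict with "image" (420x560x3 uint8, red, green, blue), "K" (3x3 intrinsics, pixels), "view" (4x4, takes a point from world to camera coordinates). Camera axes: x right, y down, z forward; pixel columns grow to the right and rows downward; lengths in m; the calibration is good to about 2 mm. A picture is of the moment at which its call begins. There is no depth.
- job_done(): hands the job in; it is judged then, once.
Trained networks look in a picture, given as the dict that the camera call returned (one of the last four; its "shot" number tells which), for a name from the list of things; names that differ only in an ending like _2 or _b are one class to them, and where a whole thing is asked for, a point or a joint stands for the part that bears it (a point fixed in the world has none). Each returns a list of dicts, best first, with "conf" (0 to 1); they miss things now and then, are a little off and sometimes report something else, mostly with a low value. They report only what shows in the picture. A call takes as long as a camera call.
- silhouettes(query, picture): "region" (420x560 bool, what is visible of it) and "bbox" ([left, top, right, bottom] in pixels, round what is visible of it).
The state is a dict: "clock": time; "joint_pos": joint angles; "joint_vel": joint speeds; "tau": joint torques, N m; "eef_pos": TCP position; "tool_rot": TCP orientation; "ft_force": force on the tool from outside, world axes, zero at the start; "ft_torque": the same for the moment, N m; "grip_width": finger opening in m; "grasp_force": force on a finger pad.
Only numpy, scipy, OpenCV 4.12 (cv2) and the standard library are available. Lean on these libraries where they do the work, as an engineer would, in place of code of your own. Each camera call takes 0.05 s, during which the arm holds its last target. There are 200 camera calls.

## Working session

There is one attempt and no reset: what is moved stays moved. The work goes in short steps, Python scripts to look and compute and a tool call to move; the robot and the scene stay as the last step left them, time stands still between calls to the robot, and variables do not carry over. Pictures are saved under pics/ and viewed, at most 14 in all, crops included, and the job is handed in when it is done.

Besides the shell and the picture viewer there is one more tool, called after "Request:" as name(argument=value, ...) on one line, values as JSON. drive_tool: Moves the arm, as the interface text tells. Its arguments: {"type":"object","properties":{"increments":{"type":"array"}},"required":["increments"]}

```bash
mkdir -p pics; cat > h.py <<'E'
import numpy as np, cv2
from workcell import get_obs, camera, job_done, silhouettes
NAMES=["lab_jack","cork_mat","crucible","dropper_bottle","reagent_bottle","stopper","timer","corked_flask"]
def save(p,n): cv2.imwrite("pics/"+n,p["image"][:,:,::-1])
def ray(p,uv):
    V=np.array(p["view"]);R=V[:3,:3];c=-R.T@V[:3,3]
    d=R.T@np.linalg.inv(p["K"])@np.array([uv[0],uv[1],1.0]);return c,d/np.linalg.norm(d)
def onz(p,uv,z):
    c,d=ray(p,uv);return c+d*(z-c[2])/d[2]
def proj(p,X):
    V=np.array(p["view"]);q=p["K"]@(V[:3,:3]@np.array(X)+V[:3,3]);return q[:2]/q[2]
def tri(rs):
    A=0;b=0
    for c,d in rs:
        M=np.eye(3)-np.outer(d,d);A=A+M;b=b+M@c
    return np.linalg.solve(A,b)
E
cat > look.py <<'E'
from h import *
o=get_obs();print(o["clock"],o["eef_pos"],o["tool_rot"],o["grip_width"])
P=[]
for n in ["scene","side","wrist"]:
    p=camera(n);save(p,n+"0.png");P.append(p)
    c,_=ray(p,(280,210));print(n,c.round(3))
    for q in NAMES:
        for r in silhouettes(q,p)[:2]:
            ys,xs=np.nonzero(r["region"]);print(q,round(r["conf"],2),np.round(r["bbox"]),xs.mean().round(1),ys.mean().round(1),len(xs), onz(p,((r["bbox"][0]+r["bbox"][2])/2,r["bbox"][3]),0).round(3))
E
python3 look.py
```

```text
0.0 [ 0.15223974 -0.47558759  0.23041103] [ 9.88028986e-01  1.54264743e-01 -1.49165339e-04 -1.04360632e-03] 0.08552492504608333
scene [ 0.641 -1.107  1.052]
lab_jack 0.95 [211. 190. 239. 226.] 224.7 209.2 842 [ 0.429 -0.256  0.   ]
cork_mat 0.92 [226. 138. 252. 159.] 237.6 146.5 359 [0.442 0.042 0.   ]
cork_mat 0.32 [202. 297. 228. 329.] 214.5 312.5 374 [ 0.444 -0.592  0.   ]
crucible 0.74 [280. 226. 289. 242.] 283.3 233.6 128 [ 0.61  -0.313  0.   ]
dropper_bottle 0.71 [275. 161. 294. 192.] 284.1 178.5 311 [ 0.603 -0.109  0.   ]
dropper_bottle 0.56 [302. 154. 325. 200.] 314.5 177.5 734 [ 0.697 -0.144  0.   ]
reagent_bottle 0.9 [304. 156. 323. 198.] 314.2 176.4 675 [ 0.697 -0.137  0.   ]
timer 0.56 [204. 299. 227. 327.] 214.4 313.1 353 [ 0.444 -0.586  0.   ]
corked_flask 0.68 [331. 166. 360. 213.] 347.7 195.0 882 [ 0.795 -0.193  0.   ]
side [ 0.397 -1.087  0.617]
cork_mat 0.8 [182. 170. 210. 186.] 193.1 177.8 350 [0.434 0.052 0.   ]
dropper_bottle 0.78 [259. 163. 272. 208.] 264.8 188.5 474 [ 0.599 -0.115  0.   ]
reagent_bottle 0.6 [290. 148. 310. 207.] 301.8 178.1 1056 [ 0.686 -0.138  0.   ]
stopper 0.65 [216. 269. 234. 285.] 224.9 276.8 273 [ 0.451 -0.384  0.   ]
timer 0.57 [217. 315. 249. 364.] 232.5 344.4 798 [ 0.435 -0.584  0.   ]
timer 0.37 [291. 149. 312. 204.] 301.4 177.9 1116 [ 0.693 -0.122  0.   ]
corked_flask 0.88 [331. 149. 360. 214.] 347.3 187.9 1325 [ 0.786 -0.202  0.   ]
wrist [ 0.231 -0.451  0.374]
```

```bash
python3 - <<'E'
import cv2
for n,(a,b,c,d) in {"scene":(100,100,420,340),"side":(100,110,440,365)}.items():
    i=cv2.imread(f"pics/{n}0.png")[b:d,a:c];cv2.imwrite(f"pics/{n}0c.png",cv2.resize(i,(800,600),interpolation=cv2.INTER_CUBIC))
E
```

```text
(no output)
```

View pics/scene0c.png

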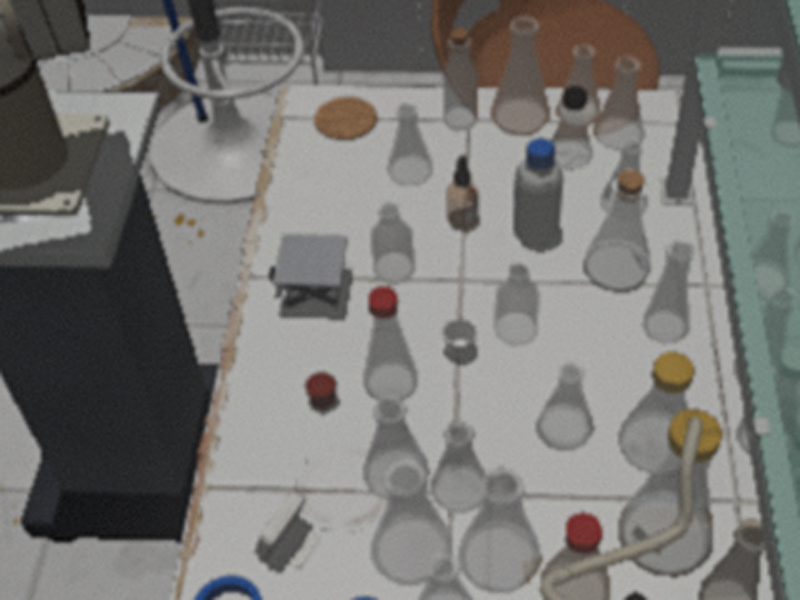

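View pics/side0c.png

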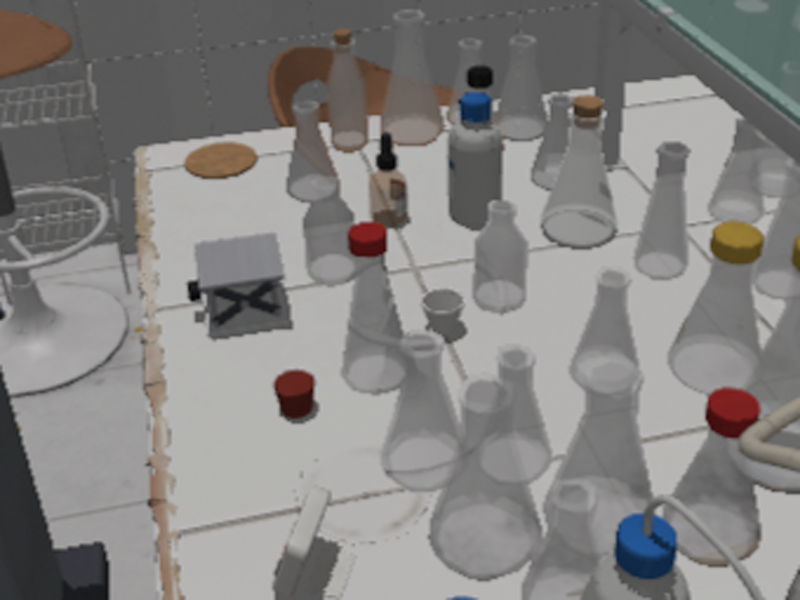

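View pics/wrist0.png

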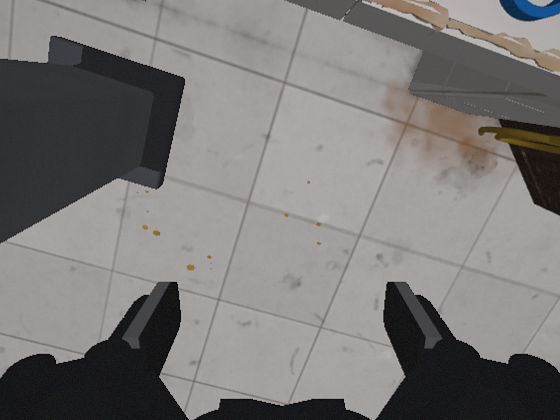

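The pictures show the jack at scene (225,209), the mat at (238,147), the stopper at side (225,277) and the crucible at scene (284,234). The dropper is at scene (284,178) and the reagent bottle at (314,177). Fixed flasks stand among them. The wrist view shows only floor so far, so I'm going up for an overview.

Request:
drive_tool(increments=[[[0,0,40],[0,0,0],1],[[0,0,40],[0,0,0],1],[[0,20,35],[0,0,0],1],[[20,30,20],[0,0,0],1],[[25,30,20],[0,0,0],1],[[30,25,0],[0,0,0],1],[[30,25,0],[0,0,0],1],[[30,25,0],[0,0,0],1]])

```text
clock: 2.02
eef_pos: [0.2871, -0.3216, 0.3861]
tool_rot: [0.988, 0.154, 0.001, 0.001]
ft_force: [1.4, -0.5, 0.3]
grip_width: 0.0856
grasp_force: 0.0
```

Request:
drive_tool(increments=[[[30,20,0],[0,0,0],1],[[30,20,0],[0,0,0],1],[[30,20,0],[0,0,0],1],[[0,0,0],[0,0,0],1],[[0,0,0],[0,0,0],1]])

```text
clock: 2.43
eef_pos: [0.3774, -0.2615, 0.3849]
tool_rot: [0.988, 0.156, -0.0, -0.0]
ft_force: [-1.1, 0.3, -0.4]
grip_width: 0.0854
grasp_force: 0.0
```

```bash
cat > wl.py <<'E'
import sys
from h import *
o=get_obs();print(o["clock"],o["eef_pos"],o["tool_rot"],o["joint_pos"].round(2) if hasattr(o["joint_pos"],"round") else o["joint_pos"],o["grip_width"],o["ft_force"],o["grasp_force"])
p=camera("wrist");save(p,sys.argv[1]+".png");np.savez(sys.argv[1]+".npz",**{k:np.array(p[k]) for k in("K","view","image")})
c,d=ray(p,(280,210));print(c.round(3),d.round(3))
for q in sys.argv[2:] or NAMES:
    for r in silhouettes(q,p)[:2]:
        if r["conf"]<.4: continue
        b=r["bbox"];ys,xs=np.nonzero(r["region"]);m=(xs.mean(),ys.mean());print(q,round(r["conf"],2),np.round(b),np.round(m,1),len(xs),"z0",onz(p,m,0)[:2].round(3))
E
python3 wl.py w1
```

```text
2.4333 [ 0.37737904 -0.26147826  0.38490552] [ 9.87688374e-01  1.56433686e-01 -3.67650103e-04 -2.05811503e-04] [-0.61  0.15  0.28  1.71 -0.    2.22] 0.08540690030199033 [-1.10502778  0.26259439 -0.39625305] 0.0
[ 0.456 -0.236  0.527] [-0.313 -0.097 -0.945]
lab_jack 0.63 [222.  66. 300. 145.] [259.1 105.9] 4264 z0 [ 0.42  -0.214]
cork_mat 0.61 [ 0.  0. 65. 60.] [31.1 26.9] 3286 z0 [0.423 0.101]
stopper 0.59 [360. 113. 397. 137.] [379.9 123.2] 601 z0 [ 0.451 -0.385]
timer 0.92 [467. 152. 523. 192.] [492.2 175.9] 1479 z0 [ 0.432 -0.576]
```

View pics/w1.png

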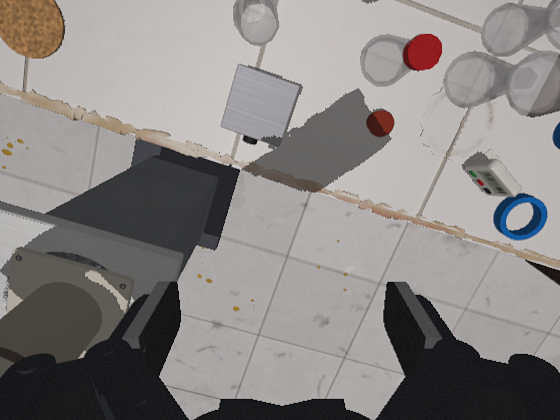

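The jack's top is at about (261,104), the stopper at (380,123) and the mat at (31,27), partly cut off. The camera looks back toward the base, so I'm moving outward.

Request:
drive_tool(increments=[[[35,10,0],[0,0,0],1],[[35,10,0],[0,0,0],1],[[35,10,0],[0,0,0],1],[[35,10,0],[0,0,0],1],[[20,10,0],[0,0,0],1],[[0,0,0],[0,0,0],1],[[0,0,0],[0,0,0],1]])

```text
clock: 3.47
eef_pos: [0.5368, -0.2124, 0.3841]
tool_rot: [0.988, 0.155, -0.001, -0.0]
ft_force: [-0.9, -0.5, 0.5]
grip_width: 0.0859
grasp_force: 0.0
```

```bash
python3 wl.py w2
```

```text
3.4667 [ 0.53680526 -0.21243605  0.38406207] [ 9.87921336e-01  1.54952723e-01 -9.65764125e-04 -3.92439893e-04] [-0.38  0.41  0.64  1.8  -0.    2.45] 0.0859065124585908 [-0.85483259 -0.45070502  0.50999171] 0.0
[ 0.616 -0.187  0.526] [-0.314 -0.096 -0.945]
lab_jack 0.86 [228. 186. 296. 260.] [261.1 223.7] 3645 z0 [ 0.41  -0.219]
cork_mat 0.95 [ 21. 116.  84. 177.] [ 52.7 148.4] 3020 z0 [0.43  0.106]
crucible 0.77 [348. 103. 376. 138.] [361.4 121.3] 721 z0 [ 0.604 -0.31 ]
dropper_bottle 0.75 [186.  58. 227.  89.] [204.4  71.9] 1088 z0 [ 0.6   -0.081]
reagent_bottle 0.87 [210.   0. 268.  27.] [239.6  10.9] 1120 z0 [ 0.686 -0.107]
reagent_bottle 0.45 [188.  60. 223.  89.] [204.5  71.9] 1087 z0 [ 0.6   -0.081]
stopper 0.55 [354. 224. 385. 247.] [368.5 234.6] 508 z0 [ 0.444 -0.386]
timer 0.91 [447. 255. 499. 300.] [470.7 276.9] 1109 z0 [ 0.426 -0.577]
```

View pics/w2.png

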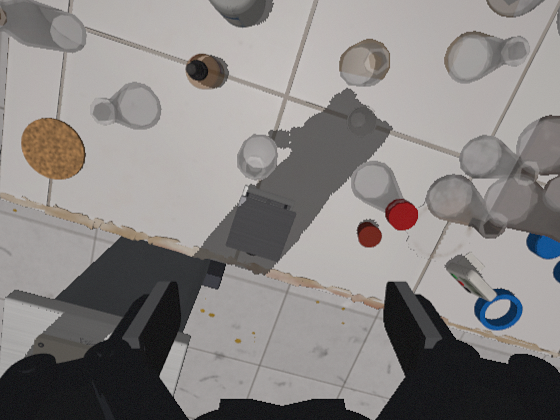

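In w2 the mat is at (53,148), the jack top at (261,224) and the dropper at (205,72). The crucible is at (361,121), in the arm's shadow, the stopper at (369,235) and the reagent bottle at the top edge (240,11). Now I'll triangulate.

```bash
python3 - <<'E'
from h import *
P={n:camera(n) for n in("scene","side","wrist")}
S={}
for q in NAMES:
    for n,p in P.items():
        r=silhouettes(q,p)
        if r and r[0]["conf"]>.5: S[q,n]=r[0]
def mid(r):
    ys,xs=np.nonzero(r["region"]);return xs.mean(),ys.mean()
for q in NAMES:
    k=[n for n in P if (q,n) in S]
    rs=[ray(P[n],mid(S[q,n])) for n in k]
    print(q,k,tri(rs).round(3) if len(k)>1 else "", [onz(P[n],mid(S[q,n]),{"cork_mat":.005}.get(q,0))[:2].round(3).tolist() for n in k])
# model fit: cylinder/cone outlines projected -> match bbox in all views
from scipy.optimize import least_squares
prof={"crucible":[(0,.012),(.034,.0205)],"dropper_bottle":[(0,.021),(.065,.021),(.110,.006)],"reagent_bottle":[(0,.03),(.105,.03),(.125,.0175),(.144,.0175)],"stopper":[(0,.0145),(.03,.018)],"cork_mat":[(0,.045),(.005,.045)]}
t=np.linspace(0,2*np.pi,40)
def bb(p,q,x,y,dz=0):
    u=np.array([proj(p,(x+r*np.cos(a),y+r*np.sin(a),z+dz)) for z,r in prof[q] for a in t]);return np.r_[u.min(0),u.max(0)]
for q in prof:
    k=[n for n in P if (q,n) in S and not (q=="reagent_bottle" and n=="wrist")]
    if not k: continue
    ok={n:np.array(S[q,n]["bbox"],float)+[0,0,0,0] for n in k}
    f=lambda v:np.concatenate([bb(P[n],q,v[0],v[1],v[2])-ok[n] for n in k])
    s=least_squares(f,[.5,-.1,0],loss="soft_l1");print(q,"fit",s.x.round(4),k,f(s.x).round(1))
# jack top corners from wrist
r=S["lab_jack","wrist"];c=cv2.findContours(r["region"].astype(np.uint8),0,2)[0];c=max(c,key=cv2.contourArea)
print("jackrect",cv2.minAreaRect(c))
print("w2 flask bases",[(uv,onz(P["wrist"],uv,0)[:2].round(3).tolist()) for uv in[(139,105),(259,165),(362,63),(374,184),(240,5),(470,57),(480,157),(450,197),(65,35)]])
E
python3 - <<'E'
import cv2
i=cv2.imread("pics/w2.png")[170:280,200:330];cv2.imwrite("pics/w2j.png",cv2.resize(i,(708,600),interpolation=cv2.INTER_CUBIC))
E
```

```text
lab_jack ['scene', 'side', 'wrist'] [ 0.424 -0.217  0.031] [[0.418, -0.189], [0.426, -0.173], [0.41, -0.219]]
cork_mat ['scene', 'side', 'wrist'] [0.431 0.104 0.002] [[0.431, 0.102], [0.432, 0.097], [0.431, 0.103]]
crucible ['scene', 'side'] [ 0.608 -0.299  0.02 ] [[0.607, -0.282], [0.616, -0.274]]
dropper_bottle ['scene', 'side', 'wrist'] [ 0.602 -0.09   0.042] [[0.601, -0.049], [0.618, -0.015], [0.6, -0.08]]
reagent_bottle ['scene', 'side', 'wrist'] [ 0.689 -0.118  0.074] [[0.702, -0.042], [0.736, 0.014], [0.686, -0.107]]
stopper ['scene', 'side', 'wrist'] [ 0.453 -0.379  0.019] [[0.45, -0.364], [0.456, -0.359], [0.444, -0.387]]
timer ['scene', 'side', 'wrist'] [ 0.437 -0.56   0.023] [[0.434, -0.546], [0.44, -0.543], [0.426, -0.577]]
corked_flask ['scene']  [[0.808, -0.115]]
crucible fit [ 0.6095 -0.3062  0.0008] ['scene', 'side'] [ 1.   1.9 -0.3 -0.4 -1.7  0.3  0.5 -0.8]
dropper_bottle fit [ 0.6018 -0.092   0.0016] ['scene', 'side', 'wrist'] [-0.3 -1.1 -1.8  1.7 -5.9 -0.  -2.9  0.3 -0.4 -5.6  3.  -0.1]
reagent_bottle fit [ 0.6982 -0.1026 -0.0059] ['scene', 'side'] [-0.5 -0.3  0.8 -0.3 -2.8 -0.4  2.   2.5]
stopper fit [ 0.4503 -0.3797 -0.0009] ['scene', 'side', 'wrist'] [-0.2  1.4  1.5 -0.8 -1.4 -1.5 -2.6  0.6  1.3 -2.7 -0.2  0.1]
cork_mat fit [0.4338 0.1024 0.0037] ['scene', 'side', 'wrist'] [-2.4  1.2 -0.1 -5.  -2.6 -1.4 -2.4 -0.4  2.1 -0.8 -0.2 -0.8]
jackrect ((261.1000061035156, 223.6999969482422), (58.1859016418457, 65.14291381835938), 18.43494987487793)
w2 flask bases [((139, 105), [0.529, -0.004]), ((259, 165), [0.498, -0.19]), ((362, 63), [0.676, -0.283]), ((374, 184), [0.523, -0.364]), ((240, 5), [0.693, -0.106]), ((470, 57), [0.728, -0.42]), ((480, 157), [0.609, -0.498]), ((450, 197), [0.54, -0.483]), ((65, 35), [0.588, 0.106])]
```

View pics/w2j.png

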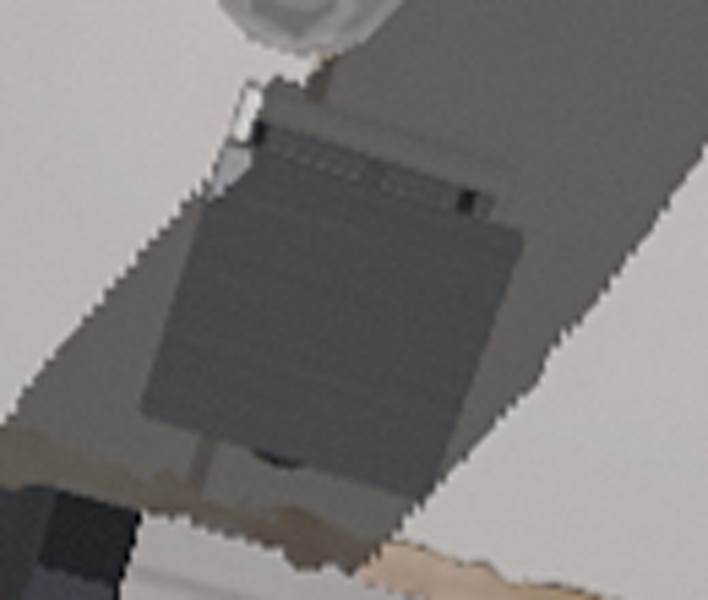

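The plate corners in the w2 crop are at about (143,412), (417,498), (524,232) and (250,146). I'll fit the plate pose from these and from w1.

```bash
python3 - <<'E'
from h import *
a=np.load("w1.npz");b=np.load("w2.npz")
i=a["image"][50:160,205:320,::-1];cv2.imwrite("pics/w1j.png",cv2.resize(i,(627,600),interpolation=cv2.INTER_CUBIC))
c=np.array([(143,412),(417,498),(524,232),(225,150)])/[5.446,5.4545]+[200,170]-.4
pts=np.array([onz(b,u,.06)[:2] for u in c]);print(pts.round(4),pts.mean(0))
print([np.linalg.norm(pts[k]-pts[k-1]).round(4) for k in range(4)],[np.degrees(np.arctan2(*(pts[k]-pts[k-1])[::-1])).round(1) for k in range(4)])
print((pts[0]+pts[2])/2)
E
```

```text
[[ 0.3868 -0.1769]
 [ 0.3849 -0.2525]
 [ 0.4645 -0.2557]
 [ 0.4621 -0.1779]] [ 0.42458315 -0.21575176]
[np.float64(0.0754), np.float64(0.0756), np.float64(0.0796), np.float64(0.0778)] [np.float64(179.2), np.float64(-91.4), np.float64(-2.3), np.float64(91.7)]
[ 0.42563022 -0.21629301]
```

View pics/w1j.png

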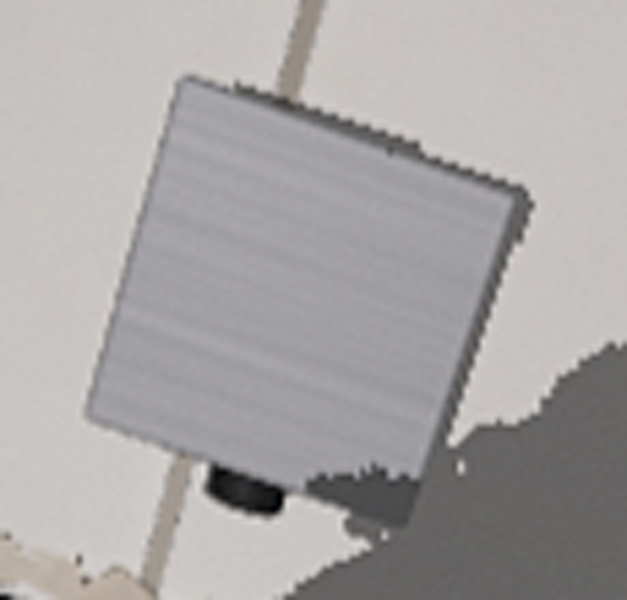

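Request:
drive_tool(increments=[[[18,-24,-35],[0,0,0],1],[[18,-24,-35],[0,0,0],1],[[18,-24,-35],[0,0,0],1],[[18,-22,-35],[0,0,0],1],[[0,0,-14],[0,0,0],1],[[0,0,0],[0,0,0],1],[[0,0,0],[0,0,0],1]])

```text
clock: 5.85
eef_pos: [0.601, -0.2979, 0.2428]
tool_rot: [0.988, 0.154, -0.001, -0.001]
ft_force: [0.2, 0.5, 0.3]
grip_width: 0.0851
grasp_force: 0.0
```

```bash
python3 - <<'E'
from h import *
a=np.load("w1.npz")
c=np.array([(180,76),(518,195),(405,520),(88,416)])/5.4525+[205,50]-.4
pts=np.array([onz(a,u,.06)[:2] for u in c]);print(pts.round(4),pts.mean(0),[np.linalg.norm(pts[k]-pts[k-1]).round(4) for k in range(4)])
E
python3 wl.py w3 crucible dropper_bottle reagent_bottle
```

```text
[[ 0.4635 -0.1774]
 [ 0.4631 -0.2565]
 [ 0.3859 -0.2546]
 [ 0.386  -0.1769]] [ 0.42461538 -0.21634196] [np.float64(0.0775), np.float64(0.0791), np.float64(0.0773), np.float64(0.0778)]
5.85 [ 0.60097819 -0.29787883  0.24281981] [ 0.98804198  0.15417609 -0.00131825 -0.00102175] [-0.46  0.61  0.59  1.56  0.    2.37] 0.0850845907841114 [0.24102855 0.51742661 0.31023424] 0.0
[ 0.68  -0.273  0.385] [-0.315 -0.094 -0.944]
crucible 0.76 [268. 149. 307. 192.] [287.6 170.2] 1305 z0 [ 0.598 -0.305]
dropper_bottle 0.69 [  7.  88. 107. 130.] [ 62.9 106.3] 3476 z0 [ 0.591 -0.063]
reagent_bottle 0.67 [ 24.   0. 153.  43.] [96.3 18. ] 4272 z0 [ 0.683 -0.084]
```

View pics/w3.png

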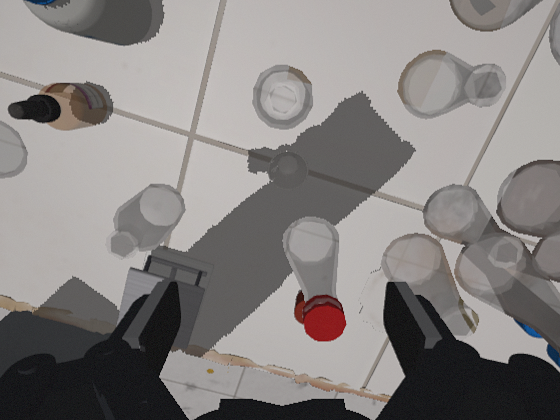

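The crucible is at (288,170), bottle A at (283,97) and the red-capped flask at (311,240). Now fitting the poses from several views.

```bash
cat > fit.py <<'E'
import sys
from h import *
from scipy.optimize import least_squares
prof={"crucible":[(0,.012),(.034,.0205)],"dropper_bottle":[(0,.021),(.065,.021),(.08,.009),(.110,.006)],"reagent_bottle":[(0,.03),(.105,.03),(.125,.0175),(.144,.0175)],"stopper":[(0,.0145),(.03,.018)],"cork_mat":[(0,.045),(.005,.045)]}
t=np.linspace(0,2*np.pi,40)
def bb(p,q,v):
    u=np.array([proj(p,(v[0]+r*np.cos(a),v[1]+r*np.sin(a),z+v[2])) for z,r in prof[q] for a in t]);return np.r_[u.min(0),u.max(0)]
def fit(q,views=("scene","side","wrist"),x0=(.5,-.1,0)):
    ok=[]
    for n in views:
        p=camera(n);r=silhouettes(q,p)
        if r and r[0]["conf"]>.45:ok.append((n,p,np.array(r[0]["bbox"],float)))
    def f(v):
        o=[]
        for n,p,b in ok:
            e=bb(p,q,v)-b
            e[(b<=1)|(b>=[1e4,1e4,557,417])]=0   # cut at the picture's edge
            o.append(e)
        return np.concatenate(o)
    s=least_squares(f,x0,loss="soft_l1");print(q,"fit",s.x.round(4),[n for n,_,_ in ok],f(s.x).round(1));return s.x
if __name__=="__main__":
    for q in sys.argv[1:]: fit(q)
E
python3 fit.py crucible dropper_bottle reagent_bottle; python3 - <<'E'
from h import *
a=np.load("w3.npz")
print([(uv,onz(a,uv,0)[:2].round(3).tolist()) for uv in[(283,97),(311,240),(162,206),(252,97),(314,97)]], onz(a,(287.6,170.2),.017))
E
```

```text
crucible fit [ 0.6072 -0.3002 -0.0025] ['side', 'wrist'] [-4.5  0.3 -0.  -2.4  1.9  0.7 -0.6 -3.5]
dropper_bottle fit [ 0.599  -0.0798 -0.016 ] ['scene', 'side', 'wrist'] [ -0.4 -62.5   1.7 -46.3  -6.3   3.1  -6.2   0.   -0.2  -3.9   2.5   0.7]
reagent_bottle fit [ 0.6994 -0.0993 -0.0192] ['scene', 'side', 'wrist'] [  0.8   1.   -0.1   0.3  -0.1   2.6   2.1   5.4 -25.5   0.    1.9   0.5]
[((283, 97), [0.669, -0.277]), ((311, 240), [0.527, -0.357]), ((162, 206), [0.516, -0.182]), ((252, 97), [0.659, -0.247]), ((314, 97), [0.679, -0.307])] [ 0.60169333 -0.30341174  0.017     ]
```

Request:
drive_tool(increments=[[[0,-3,-30],[0,0,0],1],[[0,-3,-30],[0,0,0],1],[[0,0,-30],[0,0,0],1],[[0,0,-30],[0,0,0],1],[[0,0,-30],[0,0,0],1],[[0,0,-30],[0,0,0],1],[[0,0,0],[0,0,0],1]])

```text
clock: 7.53
eef_pos: [0.597, -0.3018, 0.0565]
tool_rot: [0.988, 0.154, -0.005, -0.004]
ft_force: [-0.6, 0.8, -1.4]
grip_width: 0.0854
grasp_force: 0.0
```

```bash
python3 wl.py w4 crucible
```

```text
7.5333 [ 0.5969626  -0.30177602  0.05645971] [ 0.98800683  0.15426814 -0.0053681  -0.00387681] [-0.47  0.7   0.26  1.15  0.    2.36] 0.08544205174343854 [-0.6332755   0.82633534 -1.44080163] 0.0
[ 0.677 -0.277  0.198] [-0.323 -0.09  -0.942]
crucible 0.6 [247. 201. 330. 280.] [288.  241.2] 4788 z0 [ 0.592 -0.307]
```

View pics/w4.png

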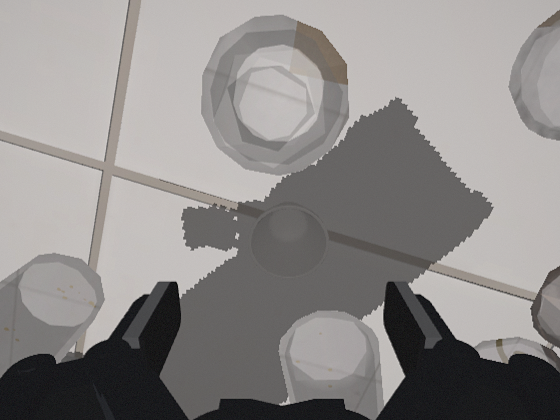

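The crucible's rim centre is at (289,240), which at z=34 mm gives about (0.607,-0.302). Bottle A is clear at (275,95). Descending to grasp.

Request:
drive_tool(increments=[[[4,0,-20],[0,0,0],1],[[0,0,-20],[0,0,0],1],[[0,0,-10],[0,0,0],1],[[0,0,0],[0,0,0],1]])

```text
clock: 7.97
eef_pos: [0.6052, -0.3039, 0.0136]
tool_rot: [0.988, 0.154, -0.001, -0.0]
ft_force: [-0.8, -0.5, -0.3]
grip_width: 0.0853
grasp_force: 0.0
```

Request:
drive_tool(increments=[[[-3,1,-8],[0,0,0],1],[[0,0,0],[0,0,1],0.3],[[0,0,0],[0,0,0],0.2],[[0,0,0],[0,0,0],0.2],[[0,0,0],[0,0,0],0.2],[[0,0,0],[0,0,0],0.2],[[0,0,0],[0,0,0],0.2],[[0,0,0],[0,0,0],0.2]])

```text
clock: 8.63
eef_pos: [0.6034, -0.3035, 0.0075]
tool_rot: [0.987, 0.163, 0.001, 0.001]
ft_force: [0.0, 0.8, 5.0]
grip_width: 0.0374
grasp_force: 59.5
```

Request:
drive_tool(increments=[[[0,0,20],[0,0,0],0.2],[[0,0,30],[0,0,0],0.2],[[0,0,30],[0,0,0],0.2],[[0,0,30],[0,0,0],0.2],[[0,0,30],[0,0,0],0.2],[[0,0,30],[0,0,0],0.2],[[0,0,30],[0,0,0],0.2],[[-20,0,20],[0,0,0],0.2]])

```text
clock: 9.3
eef_pos: [0.5856, -0.3031, 0.2284]
tool_rot: [0.986, 0.164, 0.002, 0.001]
ft_force: [-0.7, 0.6, -0.2]
grip_width: 0.0371
grasp_force: 60.0
```

Request:
drive_tool(increments=[[[-22,11,0],[0,0,0],0.2],[[-25,13,0],[0,0,0],0.2],[[-25,13,0],[0,0,0],0.2],[[-25,13,0],[0,0,0],0.2],[[-25,13,0],[0,0,0],0.2],[[-20,13,0],[0,0,0],0.2],[[0,0,0],[0,0,0],0.2]])

```text
clock: 9.88
eef_pos: [0.4362, -0.2246, 0.2259]
tool_rot: [0.987, 0.163, -0.002, -0.001]
ft_force: [-0.8, 1.2, -0.6]
grip_width: 0.0371
grasp_force: 60.1
```

```bash
python3 wl.py w5 crucible lab_jack
```

```text
9.8833 [ 0.43622299 -0.2246358   0.22589927] [ 0.9866286   0.16296993 -0.00170562 -0.00138108] [-0.48  0.23 -0.03  1.32  0.    2.34] 0.037058588338560454 [-0.75975395  1.18968057 -0.59243466] 60.05322473763954
[ 0.515 -0.198  0.368] [-0.314 -0.099 -0.944]
crucible 0.57 [231. 246. 333. 353.] [281.6 303.6] 8301 z0 [ 0.281 -0.276]
lab_jack 0.78 [214. 130. 327. 247.] [269.8 187.4] 8419 z0 [ 0.413 -0.218]
```

View pics/w5.png

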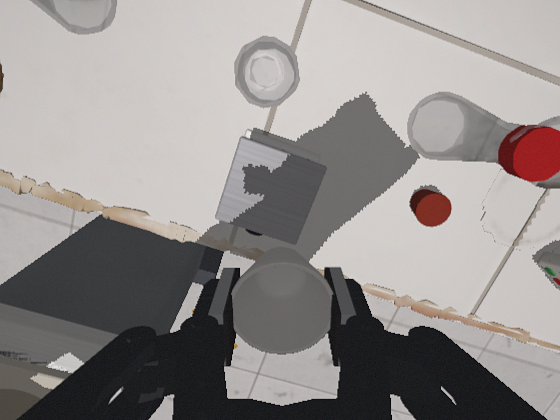

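The crucible is held upright, with its rim centred at about (282,303). The jack plate's corners are at about (243,136), (326,168), (299,243) and (217,217).

```bash
python3 - <<'E'
from h import *
import fit
from scipy.optimize import least_squares
a=np.load("w5.npz")
print(onz(a,(282,303),.252), np.mean([onz(a,u,.06) for u in[(243,136),(326,168),(299,243),(217,217)]],0))
f=lambda v:fit.bb(a,"crucible",v)-[231,246,333,353]
s=least_squares(f,[.43,-.22,.218]);print(s.x,s.fun)
f=lambda v:fit.bb(a,"crucible",[*v,.218])-[231,246,333,353]
s=least_squares(f,[.43,-.22]);print(s.x,s.fun)
E
```

```text
[ 0.44157239 -0.2226865   0.252     ] [ 0.42558756 -0.21769456  0.06      ]
[ 0.43474266 -0.22498295  0.21244838] [-0.53488038  0.62717966  0.53477467 -0.54861212]
[ 0.43819488 -0.22381752] [-2.98747827 -1.46237644  2.98276641  1.81511844]
```

Request:
drive_tool(increments=[[[-7,4,-30],[0,0,0],0.2],[[-7,3,-30],[0,0,0],0.2],[[0,0,-30],[0,0,0],0.2],[[0,0,-30],[0,0,0],0.2],[[0,0,-20],[0,0,0],0.2],[[0,0,-10],[0,0,0],0.2],[[0,0,0],[0,0,0],0.2],[[0,0,0],[0,0,0],0.2]])

```text
clock: 10.7
eef_pos: [0.4271, -0.2204, 0.0754]
tool_rot: [0.987, 0.163, -0.001, -0.0]
ft_force: [0.1, -0.5, -0.0]
grip_width: 0.0374
grasp_force: 60.1
```

Request:
drive_tool(increments=[[[-5,3,0],[0,0,0],0.2],[[0,0,0],[0,0,0],0.2],[[0,0,-5],[0,0,0],0.2],[[0,0,0],[0,0,0],0.2]])

```text
clock: 11.03
eef_pos: [0.4218, -0.2172, 0.0712]
tool_rot: [0.987, 0.163, 0.0, 0.0]
ft_force: [-0.5, -0.2, 0.0]
grip_width: 0.037
grasp_force: 60.1
```

Request:
drive_tool(increments=[[[0,0,-2],[0,0,0],0.2],[[0,0,-1],[0,0,0],0.2],[[0,0,0],[0,0,0],0.2]])

```text
clock: 11.28
eef_pos: [0.4215, -0.2171, 0.0679]
tool_rot: [0.987, 0.163, -0.0, -0.0]
ft_force: [-0.5, -0.5, -0.2]
grip_width: 0.037
grasp_force: 60.1
```

Request:
drive_tool(increments=[[[0,0,-1],[0,0,0],0.2],[[0,0,0],[0,0,0],0.2],[[0,0,0],[0,0,0],0.55],[[0,0,0],[0,0,0],0.7],[[0,0,0],[0,0,0],0.85],[[0,0,0],[0,0,0],1],[[0,0,0],[0,0,0],1],[[0,0,0],[0,0,0],1]])

```text
clock: 11.95
eef_pos: [0.4216, -0.2171, 0.067]
tool_rot: [0.987, 0.163, -0.0, 0.0]
ft_force: [-1.1, -0.2, 0.7]
grip_width: 0.0854
grasp_force: 0.0
```

Request:
drive_tool(increments=[[[0,0,25],[0,0,0],1],[[0,0,35],[0,0,0],1],[[0,0,35],[0,0,0],1],[[0,0,35],[0,0,0],1],[[0,0,30],[0,0,0],1],[[0,0,0],[0,0,0],1]])

```text
clock: 12.45
eef_pos: [0.4249, -0.2188, 0.2338]
tool_rot: [0.987, 0.163, 0.005, 0.004]
ft_force: [0.2, -0.8, -0.2]
grip_width: 0.0857
grasp_force: 0.0
```

```bash
python3 wl.py w6 crucible lab_jack; python3 fit.py crucible; python3 - <<'E'
import cv2
i=cv2.imread("pics/w6.png")[100:280,180:380];cv2.imwrite("pics/w6j.png",cv2.resize(i,(667,600),interpolation=cv2.INTER_CUBIC))
E
```

```text
12.45 [ 0.42489526 -0.21882468  0.23376583] [0.98662779 0.16287207 0.00495903 0.00370034] [-0.48  0.19 -0.06  1.31 -0.    2.34] 0.08571874550436792 [ 0.24516588 -0.84116191 -0.23581049] 0.0
[ 0.502 -0.191  0.377] [-0.3   -0.107 -0.948]
crucible 0.64 [249. 167. 302. 217.] [276.2 193.9] 1860 z0 [ 0.399 -0.223]
lab_jack 0.83 [224. 121. 334. 235.] [277.6 174.6] 6298 z0 [ 0.419 -0.218]
crucible fit [ 0.4245 -0.2155  0.0635] ['scene', 'wrist'] [-0.4  0.1  2.6  0.2 -1.5  1.   1.1 -0.7]
```

View pics/w6j.png

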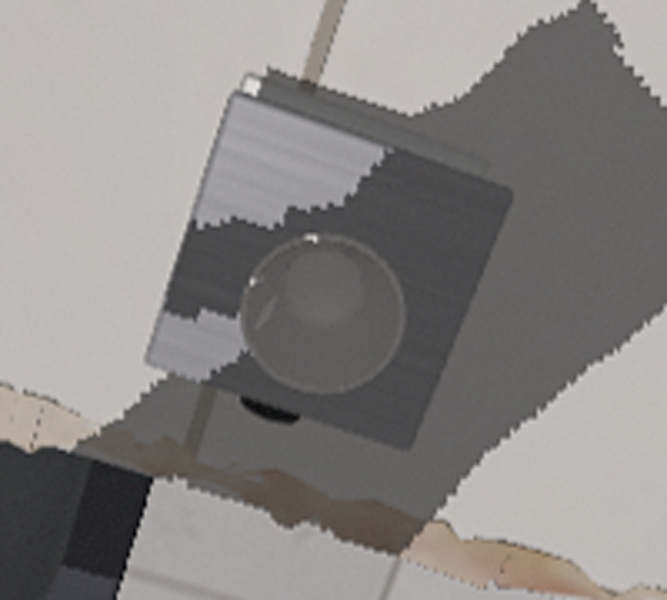

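The crucible's foot is centred on the plate, at crop (325,278) against a plate centre of (325,273). The dropper is next.

Request:
drive_tool(increments=[[[27,22,10],[0,0,0],1],[[27,22,10],[0,0,0],1],[[27,22,6],[0,0,0],1],[[27,22,0],[0,0,0],1],[[27,22,0],[0,0,0],1],[[25,19,0],[0,0,0],1],[[0,0,0],[0,0,0],1],[[0,0,0],[0,0,0],1]])

```text
clock: 13.57
eef_pos: [0.5821, -0.0868, 0.2513]
tool_rot: [0.986, 0.164, -0.001, -0.0]
ft_force: [0.1, -0.2, 0.5]
grip_width: 0.0854
grasp_force: 0.0
```

```bash
python3 wl.py w7 dropper_bottle reagent_bottle; python3 fit.py dropper_bottle reagent_bottle
```

```text
13.5667 [ 0.58209875 -0.08684525  0.2513158 ] [ 9.86417495e-01  1.64251900e-01 -1.32813709e-03 -2.73229200e-04] [-0.15  0.42  0.31  1.46 -0.    2.66] 0.08541769361151633 [ 0.09731059 -0.22274101  0.48393192] 0.0
[ 0.661 -0.06   0.393] [-0.313 -0.102 -0.944]
dropper_bottle 0.68 [267. 134. 312. 179.] [288.2 153.4] 1639 z0 [ 0.596 -0.089]
reagent_bottle 0.95 [308.  13. 394.  94.] [351.1  58.5] 5494 z0 [ 0.707 -0.118]
dropper_bottle fit [ 0.6023 -0.0869 -0.007 ] ['scene', 'side', 'wrist'] [ 1.5 -1.3  0.5 -0.5 -2.5  2.6 -2.4  0.5 -1.  -5.5  5.6  0.9]
reagent_bottle fit [ 0.6976 -0.1056 -0.0042] ['scene', 'side', 'wrist'] [ 0.9  0.2 -0.2  0.2 -3.3 -0.3  1.7  1.9 -1.  -0.8  0.3  1. ]
```

View pics/w7.png

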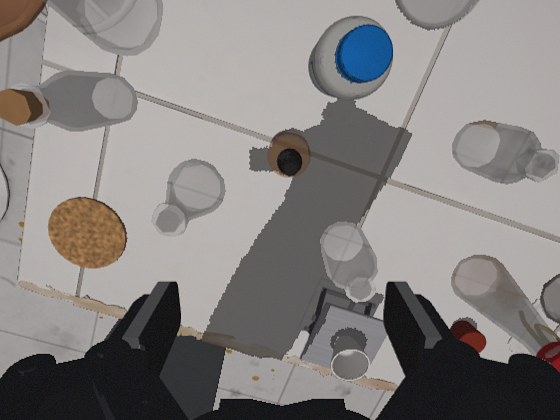

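The bulb is at (289,162), the amber body at (288,152), the blue cap at (364,54) and the mat at (87,232). Flask D stands at (195,187).

```bash
python3 - <<'E'
from h import *
a=np.load("w7.npz")
for n,u,z in [("bulb",(289,162),.108),("body",(290,152),.04),("cap",(364,54),.144),("mat",(87.5,232.5),.005),("D base",(196,188),0),("D top",(170,219),.11),("C",(343,247),0)]: print(n,onz(a,u,z).round(4))
g=cv2.cvtColor(a["image"],cv2.COLOR_RGB2HSV);m=((g[...,0]>100)&(g[...,0]<130)&(g[...,1]>150)).astype(np.uint8);m[:, :250]=0;m[120:]=0
ys,xs=np.nonzero(m);print(xs.mean(),ys.mean(),np.ptp(xs),np.ptp(ys),onz(a,(xs.mean(),ys.mean()),.139))
from workcell import *
p=camera("wrist")
r=silhouettes("cork_mat",p)[0];ys,xs=np.nonzero(r["region"]);print(r["conf"],onz(p,(xs.mean(),ys.mean()),.005))
E
```

```text
bulb [ 0.6071 -0.0841  0.108 ]
body [ 0.6041 -0.0875  0.04  ]
cap [ 0.6952 -0.1032  0.144 ]
mat [0.4325 0.1026 0.005 ]
D base [ 0.5244 -0.0033  0.    ]
D top [ 0.5291 -0.0051  0.11  ]
C [ 0.5103 -0.1889  0.    ]
363.8222222222222 53.49278752436647 56 57 [ 0.69615405 -0.10385215  0.139     ]
0.9 [0.43208757 0.10325435 0.005     ]
```

Request:
drive_tool(increments=[[[12,0,-25],[0,0,0],1],[[11,0,-25],[0,0,0],1],[[0,0,-25],[0,0,0],1],[[0,0,-25],[0,0,0],1],[[0,0,0],[0,0,0],1],[[0,0,0],[0,0,0],1]])

```text
clock: 14.92
eef_pos: [0.6034, -0.0878, 0.1517]
tool_rot: [0.987, 0.163, -0.002, -0.001]
ft_force: [-0.2, -0.3, 0.5]
grip_width: 0.0855
grasp_force: 0.0
```

Request:
drive_tool(increments=[[[1,1,-25],[0,0,0],1],[[0,0,-25],[0,0,0],1],[[0,0,-25],[0,0,0],1],[[0,0,-20],[0,0,0],1],[[0,0,-10],[0,0,0],1],[[0,0,0],[0,0,0],1],[[0,0,0],[0,0,0],1]])

```text
clock: 15.5
eef_pos: [0.6067, -0.0873, 0.0496]
tool_rot: [0.987, 0.163, 0.001, 0.0]
ft_force: [0.3, 0.1, 0.2]
grip_width: 0.0851
grasp_force: 0.0
```

```bash
python3 wl.py w8 dropper_bottle reagent_bottle; python3 -c "
import sys;sys.argv=['x']
from fit import *
fit('dropper_bottle',('wrist',),(.6,-.09,0))"
```

```text
15.5 [ 0.6067205  -0.08725559  0.04961921] [9.86641599e-01 1.62902805e-01 9.76801877e-04 2.78000045e-04] [-0.14  0.59  0.04  1.02  0.    2.67] 0.08505146385423386 [0.25590501 0.06537381 0.21906633] 0.0
[ 0.685 -0.06   0.192] [-0.309 -0.101 -0.946]
dropper_bottle 0.59 [235. 217. 324. 404.] [277.4 297.8] 11522 z0 [ 0.567 -0.098]
reagent_bottle 0.67 [317.   0. 560. 224.] [452.6 103.4] 44695 z0 [ 0.705 -0.146]Traceback (most recent call last):
  File "<string>", line 4, in <module>
    fit('dropper_bottle',('wrist',),(.6,-.09,0))
    ~~~^^^^^^^^^^^^^^^^^^^^^^^^^^^^^^^^^^^^^^^^^
  File "fit.py", line 20, in fit
    s=least_squares(f,x0,loss="soft_l1");print(q,"fit",s.x.round(4),[n for n,_,_ in ok],f(s.x).round(1));return s.x
    return func(*args, **kwargs)
    vector_fun = VectorFunction(
        fun_wrapped,
    ...<6 lines>...
        workers=workers
    )
    self._update_fun()
    ~~~~~~~~~~~~~~~~^^
    self.f = self.fun_wrapped(xp_copy(self.x))
             ~~~~~~~~~~~~~~~~^^^^^^^^^^^^^^^^^
    return np.atleast_1d(self.fun(x))
                         ~~~~~~~~^^^
    return self.f(x, *self.args, **self.kwargs)
           ~~~~~~^^^^^^^^^^^^^^^^^^^^^^^^^^^^^^
  File "fit.py", line 19, in f
    return np.concatenate(o)
           ~~~~~~~~~~~~~~^^^
ValueError: need at least one array to concatenate
```

Request:
drive_tool(increments=[[[0,0,-7],[0,0,0],1],[[0,0,0],[0,0,0],1],[[0,0,0],[0,0,0],0.3],[[0,0,0],[0,0,0],0.3],[[0,0,0],[0,0,0],0.3],[[0,0,0],[0,0,0],0.3],[[0,0,0],[0,0,0],0.3],[[0,0,0],[0,0,0],0.3]])

```text
clock: 16.42
eef_pos: [0.606, -0.087, 0.0416]
tool_rot: [0.987, 0.163, 0.0, 0.0]
ft_force: [-0.0, 1.1, 3.1]
grip_width: 0.0376
grasp_force: 60.2
```

Request:
drive_tool(increments=[[[0,0,15],[0,0,0],0.3],[[0,0,30],[0,0,0],0.3],[[0,0,30],[0,0,0],0.3],[[0,0,30],[0,0,0],0.3],[[0,0,30],[0,0,0],0.3],[[0,0,30],[0,0,0],0.3],[[0,0,30],[0,0,0],0.3],[[0,0,15],[0,0,0],0.3]])

```text
clock: 17.08
eef_pos: [0.6067, -0.0874, 0.2552]
tool_rot: [0.987, 0.163, 0.003, 0.001]
ft_force: [1.1, -0.1, -0.7]
grip_width: 0.0377
grasp_force: 60.5
```

Request:
drive_tool(increments=[[[-20,22,0],[0,0,0],0.3],[[-25,27,0],[0,0,0],0.3],[[-25,27,0],[0,0,0],0.3],[[-25,27,0],[0,0,0],0.3],[[-25,27,0],[0,0,0],0.3],[[-25,27,0],[0,0,0],0.3],[[-20,22,0],[0,0,0],0.3],[[0,0,0],[0,0,0],0.3]])

```text
clock: 17.75
eef_pos: [0.4367, 0.0946, 0.251]
tool_rot: [0.986, 0.165, -0.001, -0.001]
ft_force: [-0.8, -0.4, -1.3]
grip_width: 0.0379
grasp_force: 60.6
```

```bash
python3 wl.py w9 dropper_bottle cork_mat;python3 fit.py dropper_bottle
```

```text
17.75 [0.43666419 0.09464433 0.25100696] [ 9.86227000e-01  1.65390725e-01 -1.22448286e-03 -8.44978370e-04] [ 0.21  0.13 -0.08  1.36  0.    3.02] 0.03785723570914932 [-0.77912773 -0.37648827 -1.25317381] 60.56741421256447
[0.515 0.122 0.393] [-0.312 -0.102 -0.944]
dropper_bottle 0.77 [237. 221. 323. 405.] [282.2 303.5] 12418 z0 [0.267 0.036]
cork_mat 0.74 [230. 124. 316. 206.] [272.2 166.7] 5091 z0 [0.43  0.104]
dropper_bottle fit [0.4251 0.086  0.1874] ['scene', 'side', 'wrist'] [-4.4 -6.1 -4.7  8.9 -6.5 -3.2 -5.9  6.3 -0.9 -0.9  1.5 -0.1]
```

```bash
python3 - <<'E'
from fit import *
for f_,b,z in [("w8",[235,217,324,404],0),("w9",[237,221,323,405],.2094)]:
    a=np.load(f_+".npz")
    f=lambda v:(bb(a,"dropper_bottle",[*v,z])-b)[:3]
    s=least_squares(f,[.5,0]);print(f_,s.x.round(4),s.fun.round(1))
    # low body edge only
for z in(0.2094,):
    a=np.load("w9.npz");print(proj(a,(.4367,.0946,z)),proj(a,(.4367,.0946,z+.05)))
    m=a["image"][210:260,200:360].mean(2).astype(int);print(m[::4,::8])
E
```

```text
w8 [ 0.5976 -0.089 ] [-5.7  0.8  5.7]
w9 [0.4278 0.0926] [-9.9  1.4  9.8]
[282.47572537 242.30695291] [282.55457242 290.64306547]
[[203 201 201 201 200 202 201 138 198 199 199 198 198 207 103 104 102 104
  103 103]
 [201 201 201 202 201 202 204 145 198 198 197 198 199 204 105 105 104 106
  105 104]
 [200 201 200 200 201 201 201 142 199 141 128 138 200 200 105 104 105 105
  106 104]
 [196 201 201 201 201 201 202 128 130 127 112 122 129 202 105 104 104 104
  102 103]
 [167 202 201 200 201 200 203 131  95  97  98  98  94  83 105 104 102 104
  104 104]
 [167 168 196 149 200 200 209 103  99  97  99  98  99  94 104 102 102 104
  103 102]
 [160 170 170 171 174 201 112  99  98  98  98  97  99  97  82 103 106 103
  103 102]
 [174 174 176 171 165 169  87  97  98  98  97  98  98  98  97 103 103 102
  104 103]
 [174 175  72  85 186 156  94  98  76  50  77  54  70  87  83 104 103 103
  105 104]
 [174 175  70  72  58 173  96  69  50 110 135 133  94  78  92 105 104 103
  103 103]
 [175 173  71  70  58  58  98  65 103 104 108  92 121  79  74 100 106 105
  103 103]
 [110 177  69  70  57  58  53  59 107 110 111 116  76  78  68  73 104 104
  104 104]
 [176  82  70  72  58  58  54  54  58 105 115 120  73  75  69  81 104 104
  104 103]]
```

```bash
python3 - <<'E'
from fit import *
a=np.load("w7.npz")
for b in([267,134,312,179],):
    f=lambda v:(bb(a,"dropper_bottle",[*v,0])-b)
    s=least_squares(f,[.6,-.09]);print(s.x.round(4),s.fun.round(1))
i=[cv2.resize(np.load("w7.npz")["image"][110:200,230:350,::-1],(400,300),interpolation=2),cv2.resize(np.load("w9.npz")["image"][100:400,100:500,::-1],(400,300))]
cv2.imwrite("pics/w79.png",np.hstack(i))
E
```

```text
[ 0.6    -0.0879] [-0.2 -4.4  0.2  4. ]
```

View pics/w79.png

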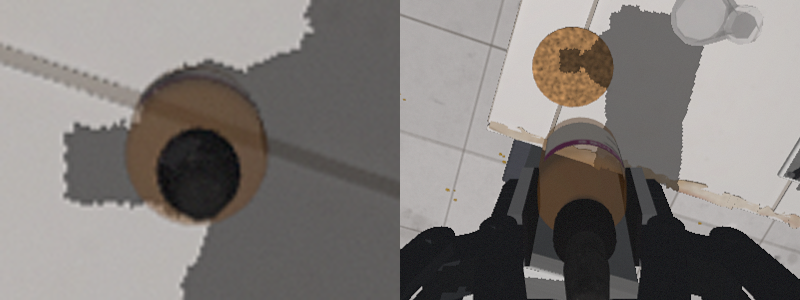

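The bottle is held upright, with the mat ahead and clear. The bottle's axis is about 4 mm nearer the base than the TCP. Descending onto the mat.

Request:
drive_tool(increments=[[[0,5,-25],[0,0,0],0.3],[[0,5,-30],[0,0,0],0.3],[[0,0,-30],[0,0,0],0.3],[[0,0,-30],[0,0,0],0.3],[[0,0,-30],[0,0,0],0.3],[[0,0,-30],[0,0,0],0.3],[[0,0,-10],[0,0,0],0.3],[[0,0,0],[0,0,0],0.3]])

```text
clock: 18.87
eef_pos: [0.438, 0.1008, 0.0628]
tool_rot: [0.987, 0.162, -0.004, 0.0]
ft_force: [0.4, 0.4, -1.8]
grip_width: 0.0382
grasp_force: 60.6
```

Request:
drive_tool(increments=[[[-1,3,0],[0,0,0],0.3],[[0,0,-7],[0,0,0],0.3],[[0,0,-3],[0,0,0],0.3],[[0,0,0],[0,0,0],0.3],[[0,0,0],[0,0,0],0.3]])

```text
clock: 19.28
eef_pos: [0.44, 0.105, 0.0566]
tool_rot: [0.987, 0.163, 0.001, -0.0]
ft_force: [0.8, -0.8, -1.8]
grip_width: 0.0378
grasp_force: 60.6
```

Request:
drive_tool(increments=[[[-3,-1,-5],[0,0,0],0.3],[[0,0,-3],[0,0,0],0.3],[[0,0,0],[0,0,0],0.3],[[0,0,0],[0,0,0],0.3]])

```text
clock: 19.62
eef_pos: [0.4363, 0.1038, 0.0478]
tool_rot: [0.987, 0.163, -0.0, 0.0]
ft_force: [-0.2, 0.2, -1.3]
grip_width: 0.0379
grasp_force: 60.6
```

Request:
drive_tool(increments=[[[0,0,-1],[0,0,0],0.3],[[0,0,-1],[0,0,0],0.3],[[0,0,0],[0,0,0],0.5],[[0,0,0],[0,0,0],0.7],[[0,0,0],[0,0,0],1],[[0,0,0],[0,0,0],1],[[0,0,0],[0,0,0],1],[[0,0,0],[0,0,0],1]])

```text
clock: 20.28
eef_pos: [0.4367, 0.1039, 0.0461]
tool_rot: [0.987, 0.163, 0.0, -0.0]
ft_force: [-0.9, -0.5, 0.6]
grip_width: 0.0852
grasp_force: 0.0
```

Request:
drive_tool(increments=[[[0,0,25],[0,0,0],1],[[0,0,35],[0,0,0],1],[[0,0,35],[0,0,0],1],[[0,0,35],[0,0,0],1],[[0,0,35],[0,0,0],1],[[0,0,35],[0,0,0],1],[[0,0,0],[0,0,0],1]])

```text
clock: 20.87
eef_pos: [0.4403, 0.1048, 0.2533]
tool_rot: [0.987, 0.163, 0.007, -0.0]
ft_force: [1.6, -0.0, 0.5]
grip_width: 0.0851
grasp_force: 0.0
```

```bash
python3 wl.py w10 dropper_bottle cork_mat;python3 fit.py dropper_bottle; python3 - <<'E'
from fit import *
p=camera("wrist");r=silhouettes("dropper_bottle",p)[0]["bbox"];
f=lambda v:(bb(p,"dropper_bottle",[*v,.005])-r)
s=least_squares(f,[.43,.1]);print(s.x.round(4),s.fun.round(1))
m=silhouettes("cork_mat",p)[0];print(m["bbox"],(bb(p,"cork_mat",[.4322,.103,0])).round(1))
E
```

```text
20.8667 [0.44029507 0.10475147 0.25328106] [ 9.86617005e-01  1.62919243e-01  6.63438995e-03 -4.37177302e-04] [ 0.23  0.13 -0.08  1.35 -0.    3.05] 0.08513639814562253 [ 1.58350385 -0.00405002  0.49695837] 0.0
[0.517 0.131 0.397] [-0.298 -0.098 -0.949]
dropper_bottle 0.56 [260. 161. 298. 211.] [279.6 182.4] 1637 z0 [0.423 0.101]
cork_mat 0.8 [237. 134. 319. 216.] [278.7 172.7] 3462 z0 [0.433 0.106]
dropper_bottle fit [0.4335 0.1035 0.0045] ['scene', 'side', 'wrist'] [-3.  -0.2 -1.1 -1.7 -4.4  0.2 -3.5  0.7 -0.6 -7.   2.7 -0.1]
[0.4302 0.1042] [-2.1 -5.   2.1  4.1]
[237.0, 128.6, 323.9, 210.0] [239.9 126.8 322.9 208.9]
```

The dropper is centred on the mat, at about (0.432,0.104). Now the reagent bottle.

Request:
drive_tool(increments=[[[25,-20,0],[0,0,0],1],[[29,-24,0],[0,0,0],1],[[29,-24,0],[0,0,0],1],[[29,-24,0],[0,0,0],1],[[29,-24,0],[0,0,0],1],[[29,-24,0],[0,0,0],1],[[29,-24,0],[0,0,0],1],[[29,-24,0],[0,0,0],1]])

```text
clock: 22.13
eef_pos: [0.6657, -0.0855, 0.2456]
tool_rot: [0.987, 0.163, -0.0, -0.0]
ft_force: [0.4, 0.0, 0.6]
grip_width: 0.0853
grasp_force: 0.0
```

Request:
drive_tool(increments=[[[20,-15,0],[0,0,0],1],[[8,-6,-10],[0,0,0],1],[[0,0,-10],[0,0,0],1],[[0,0,0],[0,0,0],1],[[0,0,0],[0,0,0],1]])

```text
clock: 22.55
eef_pos: [0.6915, -0.1044, 0.2243]
tool_rot: [0.987, 0.163, -0.002, -0.001]
ft_force: [-0.1, -0.4, -0.2]
grip_width: 0.0852
grasp_force: 0.0
```

```bash
cat > cap.py <<'E'
from h import *
p=camera("wrist");g=cv2.cvtColor(p["image"],cv2.COLOR_RGB2HSV);m=((g[...,0]>100)&(g[...,0]<130)&(g[...,1]>130)).astype(np.uint8)
n,l,s,c=cv2.connectedComponentsWithStats(m);k=1+s[1:,4].argmax();print(s[k],c[k],onz(p,c[k],.141).round(4))
E
python3 wl.py w11 reagent_bottle corked_flask;python3 cap.py; python3 fit.py reagent_bottle
```

```text
22.55 [ 0.69147624 -0.10443803  0.22433072] [ 9.86607061e-01  1.63103836e-01 -1.76578653e-03 -7.26235996e-04] [-0.15  0.68  0.67  1.57  0.    2.66] 0.08521780449807424 [-0.05072507 -0.37304449 -0.23407479] 0.0
[ 0.77  -0.077  0.367] [-0.314 -0.101 -0.944]
reagent_bottle 0.58 [248. 138. 326. 234.] [285.3 186.1] 5533 z0 [ 0.675 -0.113]
corked_flask 0.69 [338.  42. 476. 134.] [402.2  88. ] 9610 z0 [ 0.804 -0.188]
[ 260  179   50   55 2209] [284.50430059 206.50384789] [ 0.699  -0.1038  0.141 ]
reagent_bottle fit [ 0.6951 -0.1056 -0.0076] ['scene', 'wrist'] [-0.7 -0.1 -2.7 -0.9  0.9 -0.8 -0.4  0.1]
```

Request:
drive_tool(increments=[[[3,0,-20],[0,0,0],1],[[2,0,-25],[0,0,0],1],[[0,0,-25],[0,0,0],1],[[0,0,-20],[0,0,0],1],[[0,0,0],[0,0,0],1],[[0,0,0],[0,0,0],1]])

```text
clock: 23.55
eef_pos: [0.6966, -0.105, 0.1347]
tool_rot: [0.987, 0.163, -0.002, -0.001]
ft_force: [-0.4, 0.1, 0.3]
grip_width: 0.0853
grasp_force: 0.0
```

Request:
drive_tool(increments=[[[0,0,-12],[0,0,0],1],[[0,0,-5],[0,0,0],1],[[0,0,0],[0,0,0],1],[[0,0,0],[0,0,0],1]])

```text
clock: 23.88
eef_pos: [0.6981, -0.1052, 0.1202]
tool_rot: [0.987, 0.163, 0.001, 0.0]
ft_force: [-0.5, 0.3, 0.3]
grip_width: 0.0855
grasp_force: 0.0
```

```bash
python3 cap.py; python3 -c "
from h import *;print(get_obs()['eef_pos'])"
```

```text
[ 237  251   87   97 6705] [280.02132737 299.67412379] [ 0.7011 -0.1031  0.141 ]
[ 0.69820892 -0.10522034  0.12042012]
```

Request:
drive_tool(increments=[[[0,0,-2],[0,0,0],1],[[0,0,0],[0,0,0],0.3],[[0,0,0],[0,0,0],0.2],[[0,0,0],[0,0,0],0.2],[[0,0,0],[0,0,0],0.2],[[0,0,0],[0,0,0],0.2],[[0,0,0],[0,0,0],0.2],[[0,0,0],[0,0,0],0.2]])

```text
clock: 24.6
eef_pos: [0.6979, -0.1051, 0.1175]
tool_rot: [0.987, 0.163, 0.0, 0.0]
ft_force: [0.5, -0.5, 1.8]
grip_width: 0.0331
grasp_force: 60.2
```

Request:
drive_tool(increments=[[[0,0,8],[0,0,0],0.2],[[0,0,12],[0,0,0],0.2],[[0,0,12],[0,0,0],0.2],[[0,0,0],[0,0,0],0.2],[[0,0,0],[0,0,0],0.2]])

```text
clock: 25.02
eef_pos: [0.6978, -0.1052, 0.1493]
tool_rot: [0.987, 0.163, 0.0, 0.0]
ft_force: [-0.5, -0.1, -4.2]
grip_width: 0.0336
grasp_force: 60.1
```

```bash
python3 cap.py; python3 fit.py reagent_bottle
```

```text
[ 238  253   88   99 6982] [281.73531939 302.8350043 ] [ 0.6816 -0.1104  0.141 ]
reagent_bottle fit [ 0.694  -0.1061  0.0253] ['scene', 'side', 'wrist'] [-0.9  1.4 -2.   0.8 -1.7 -0.   3.   2.2 -0.8 -2.   0.5  0.3]
```

Request:
drive_tool(increments=[[[-10,1,0],[0,0,0],0.2],[[-20,2,0],[0,0,0],0.2],[[-25,2,0],[0,0,0],0.2],[[-25,2,0],[0,0,0],0.2],[[-25,0,0],[0,0,0],0.2],[[-25,0,0],[0,0,0],0.2],[[-25,0,0],[0,0,0],0.2],[[-20,0,0],[0,0,0],0.2]])

```text
clock: 26.03
eef_pos: [0.5204, -0.098, 0.149]
tool_rot: [0.987, 0.163, -0.001, -0.0]
ft_force: [0.9, -0.3, -2.6]
grip_width: 0.0334
grasp_force: 60.2
```

Request:
drive_tool(increments=[[[-20,0,0],[0,0,0],0.2],[[-25,0,0],[0,0,0],0.2],[[-25,10,0],[0,0,0],0.2],[[-15,14,0],[0,0,0],0.2],[[-8,12,0],[0,0,0],0.2],[[0,5,0],[0,0,0],0.2],[[0,0,0],[0,0,0],0.2],[[0,0,0],[0,0,0],0.2]])

```text
clock: 26.7
eef_pos: [0.4312, -0.057, 0.1496]
tool_rot: [0.987, 0.163, 0.001, 0.001]
ft_force: [1.0, -0.0, -3.6]
grip_width: 0.0332
grasp_force: 60.4
```

```bash
sed -i 's/\.141/.1685/' cap.py; python3 cap.py; python3 fit.py reagent_bottle; python3 -c "
from h import *;print(get_obs()['eef_pos'])"
```

```text
[ 238  253   88   99 6983] [281.66189317 302.90963769] [ 0.4319 -0.0564  0.1685]
reagent_bottle fit [ 0.4348 -0.0598  0.0232] ['scene', 'side'] [ 1.9 -3.4 -1.7  0.4 -1.6 -0.3  2.8  1.5]
[ 0.42989764 -0.05740634  0.14885712]
```

Request:
drive_tool(increments=[[[-2,0,-10],[0,0,0],0.2],[[0,0,-10],[0,0,0],0.2],[[0,0,-7],[0,0,0],0.2],[[0,0,0],[0,0,0],0.2],[[0,0,0],[0,0,0],0.2]])

```text
clock: 27.47
eef_pos: [0.4273, -0.0572, 0.1217]
tool_rot: [0.987, 0.163, -0.001, -0.0]
ft_force: [-0.2, -0.7, -4.1]
grip_width: 0.0334
grasp_force: 60.3
```

Request:
drive_tool(increments=[[[0,0,-3],[0,0,0],0.2],[[0,0,-1],[0,0,0],0.2],[[0,0,0],[0,0,0],0.2],[[0,0,0],[0,0,0],0.2]])

```text
clock: 27.8
eef_pos: [0.4278, -0.0571, 0.1183]
tool_rot: [0.987, 0.163, 0.0, 0.0]
ft_force: [-0.2, 0.2, -3.3]
grip_width: 0.0332
grasp_force: 60.3
```

Request:
drive_tool(increments=[[[0,0,-1],[0,0,0],0.2],[[0,0,0],[0,0,0],0.2],[[0,0,0],[0,0,0],0.5],[[0,0,0],[0,0,0],0.7],[[0,0,0],[0,0,0],1],[[0,0,0],[0,0,0],1],[[0,0,0],[0,0,0],1],[[0,0,0],[0,0,0],1]])

```text
clock: 28.47
eef_pos: [0.4277, -0.0571, 0.1171]
tool_rot: [0.987, 0.163, 0.0, 0.0]
ft_force: [-0.2, -0.7, -0.4]
grip_width: 0.0855
grasp_force: 0.0
```

Request:
drive_tool(increments=[[[0,0,25],[0,0,0],1],[[0,0,35],[0,0,0],1],[[0,0,35],[0,0,0],1],[[0,0,35],[0,0,0],1],[[0,0,20],[0,0,0],1],[[0,0,0],[0,0,0],1]])

```text
clock: 28.97
eef_pos: [0.4304, -0.0575, 0.2722]
tool_rot: [0.987, 0.163, 0.005, 0.001]
ft_force: [0.4, -0.4, 1.2]
grip_width: 0.0855
grasp_force: 0.0
```

```bash
sed -i 's/\.1685/.139/' cap.py; python3 cap.py; python3 fit.py reagent_bottle; python3 wl.py w12 reagent_bottle stopper dropper_bottle
```

```text
[ 258  175   42   47 1548] [278.88824289 198.18346253] [ 0.4286 -0.0561  0.139 ]
reagent_bottle fit [ 0.4274 -0.0569 -0.0044] ['scene', 'side', 'wrist'] [ 0.8 -1.5 -1.4 -0.7 -3.   0.3  0.9  4.3  0.3 -1.7 -0.1  0.5]
29.3167 [ 0.42676518 -0.05702075  0.26560111] [ 9.86642681e-01  1.62892031e-01 -1.48336364e-03 -4.53132761e-04] [-0.13  0.09 -0.09  1.4   0.    2.68] 0.08529549851083469 [-0.45982935 -0.34201426  0.57730942] 0.0
[ 0.505 -0.03   0.408] [-0.313 -0.101 -0.944]
reagent_bottle 0.95 [250. 136. 319. 218.] [282.6 177.9] 4143 z0 [ 0.409 -0.064]
stopper 0.85 [527. 222. 560. 251.] [545.  232.2] 858 z0 [ 0.447 -0.391]
dropper_bottle 0.81 [ 88.  94. 159. 137.] [127.7 112.7] 2445 z0 [0.423 0.121]
```

The reagent bottle is at (0.428,-0.057), as wanted. Last is the stopper, turning the tool so the fingers clear the red-capped flask.

Request:
drive_tool(increments=[[[0,-30,0],[0,0,7],1],[[3,-38,0],[0,0,7],1],[[3,-38,0],[0,0,7],1],[[3,-38,0],[0,0,7],1],[[3,-38,0],[0,0,7],1],[[3,-38,0],[0,0,6],1],[[3,-38,-5],[0,0,0],1],[[2,-38,-5],[0,0,0],1]])

```text
clock: 30.18
eef_pos: [0.4474, -0.3432, 0.257]
tool_rot: [0.877, 0.481, 0.0, 0.0]
ft_force: [1.4, -0.6, 0.0]
grip_width: 0.0856
grasp_force: 0.0
```

Request:
drive_tool(increments=[[[0,-20,-10],[0,0,0],1],[[0,-8,-20],[0,0,0],1],[[0,0,-20],[0,0,0],1],[[0,0,0],[0,0,0],1],[[0,0,0],[0,0,0],1]])

```text
clock: 30.6
eef_pos: [0.4463, -0.3685, 0.2057]
tool_rot: [0.877, 0.481, -0.001, -0.002]
ft_force: [0.6, -0.5, 0.4]
grip_width: 0.0857
grasp_force: 0.0
```

```bash
python3 wl.py w13 stopper; python3 fit.py stopper; python3 - <<'E'
from fit import *
p=camera("wrist");g=cv2.cvtColor(p["image"],cv2.COLOR_RGB2HSV);m=(((g[...,0]<8)|(g[...,0]>172))&(g[...,1]>120)).astype(np.uint8)
n,l,s,c=cv2.connectedComponentsWithStats(m)
for k in range(1,n):
    if s[k,4]>150: print(s[k],c[k].round(1),onz(p,c[k],.02).round(4))
r=silhouettes("stopper",p)[0]["bbox"]
f=lambda v:(bb(p,"stopper",[*v,0])-r);s=least_squares(f,[.45,-.38]);print(s.x.round(4),s.fun.round(1))
E
```

```text
30.6 [ 0.44632363 -0.36854169  0.20571075] [ 8.76735820e-01  4.80968086e-01 -6.92694665e-04 -1.87701803e-03] [-0.69  0.41  0.18  1.34  0.    1.45] 0.08566850399445708 [ 0.62672469 -0.46665895  0.44842394] 0.0
[ 0.491 -0.298  0.348] [-0.182 -0.271 -0.945]
stopper 0.59 [274. 168. 314. 208.] [293.9 187.1] 1110 z0 [ 0.448 -0.385]
stopper fit [ 4.517e-01 -3.803e-01 -4.000e-04] ['scene', 'side', 'wrist'] [ 1.8  1.7 -0.7 -1.6 -1.6 -3.  -4.3  3.1  3.6 -1.7 -0.3  0.6]
[ 359  112   66   61 3113] [391.4 140.6] [ 0.5508 -0.392   0.02  ]
[ 273  167   38   38 1083] [291.4 185.9] [ 0.4512 -0.3792  0.02  ]
[ 0.4519 -0.3792] [ 3.3 -1.6 -3.3  1.4]
```

Request:
drive_tool(increments=[[[5,-6,-25],[0,0,0],1],[[0,-5,-30],[0,0,0],1],[[0,0,-30],[0,0,0],1],[[0,0,-30],[0,0,0],1],[[0,0,-30],[0,0,0],1],[[0,0,0],[0,0,0],1],[[0,0,0],[0,0,0],1]])

```text
clock: 31.68
eef_pos: [0.451, -0.379, 0.0607]
tool_rot: [0.877, 0.481, -0.001, -0.002]
ft_force: [0.4, -0.7, 0.8]
grip_width: 0.0855
grasp_force: 0.0
```

```bash
python3 wl.py w14 stopper; python3 - <<'E'
from fit import *
p=camera("wrist")
r=silhouettes("stopper",p)[0]["bbox"]
f=lambda v:(bb(p,"stopper",[*v,0])-r);s=least_squares(f,[.45,-.38]);print(s.x.round(4),s.fun.round(1))
E
```

```text
31.6833 [ 0.45096707 -0.37901854  0.06072234] [ 8.76643369e-01  4.81135037e-01 -8.59727250e-04 -2.17736401e-03] [-0.7   0.54 -0.01  1.02 -0.    1.44] 0.08550243478000563 [ 0.43457027 -0.71086917  0.78804837] 0.0
[ 0.495 -0.309  0.203] [-0.183 -0.27  -0.945]
stopper 0.56 [247. 207. 319. 281.] [284.3 244.1] 3620 z0 [ 0.446 -0.387]
[ 0.4513 -0.3791] [ 0.9 -2.5 -0.9  2.4]
```

Well aligned. Down to TCP z of about 4 mm, then close.

Request:
drive_tool(increments=[[[0,0,-25],[0,0,0],1],[[0,0,-20],[0,0,0],1],[[0,0,-10],[0,0,0],1],[[0,0,0],[0,0,0],1],[[0,0,0],[0,0,0],1]])

```text
clock: 32.3
eef_pos: [0.4526, -0.3804, 0.0079]
tool_rot: [0.877, 0.481, 0.0, 0.0]
ft_force: [0.7, -0.6, 0.3]
grip_width: 0.0852
grasp_force: 0.0
```

Request:
drive_tool(increments=[[[-1,1,-4],[0,0,0],1],[[0,0,0],[0,0,0],0.3],[[0,0,0],[0,0,0],0.2],[[0,0,0],[0,0,0],0.2],[[0,0,0],[0,0,0],0.2],[[0,0,0],[0,0,0],0.2],[[0,0,0],[0,0,0],0.2],[[0,0,0],[0,0,0],0.2]])

```text
clock: 32.97
eef_pos: [0.4516, -0.3794, 0.0039]
tool_rot: [0.877, 0.481, 0.0, 0.0]
ft_force: [-0.8, 1.3, 5.5]
grip_width: 0.0319
grasp_force: 59.1
```

Request:
drive_tool(increments=[[[0,0,15],[0,0,0],0.2],[[0,0,30],[0,0,0],0.2],[[0,0,35],[0,0,0],0.2],[[0,0,35],[0,0,0],0.2],[[0,0,35],[0,0,0],0.2],[[0,0,35],[0,0,0],0.2],[[0,0,35],[0,0,0],0.2],[[0,0,15],[0,0,0],0.2]])

```text
clock: 33.63
eef_pos: [0.4526, -0.3803, 0.2435]
tool_rot: [0.877, 0.481, 0.001, 0.004]
ft_force: [0.6, -0.8, 0.6]
grip_width: 0.0322
grasp_force: 59.5
```

```bash
cat > st.py <<'E'
from fit import *
o=get_obs();print(o["eef_pos"],o["grip_width"],o["grasp_force"])
p=camera("wrist");z=o["eef_pos"][2]-.0045
for r in silhouettes("stopper",p)[:2]:
    f=lambda v:(bb(p,"stopper",[*v,z])-r["bbox"]);s=least_squares(f,o["eef_pos"][:2]);print(r["conf"],r["bbox"],(s.x-o["eef_pos"][:2]).round(4),s.fun.round(1))
E
python3 st.py
```

```text
[ 0.45263132 -0.38028772  0.24349233] 0.032202307797628095 59.50529329420533
0.96 [237.4, 249.8, 329.0, 349.5] [-0.0003  0.001 ] [-1.2 -3.1  1.3  3.2]
```

Request:
drive_tool(increments=[[[0,25,0],[0,0,7],0.2],[[-3,36,0],[0,0,7],0.2],[[-3,38,0],[0,0,7],0.2],[[-3,38,0],[0,0,7],0.2],[[-3,38,0],[0,0,3],0.2],[[-3,38,0],[0,0,0],0.2],[[-3,38,0],[0,0,0],0.2],[[-2,38,0],[0,0,0],0.2]])

```text
clock: 34.4
eef_pos: [0.4295, -0.0883, 0.2361]
tool_rot: [0.716, 0.698, -0.001, -0.001]
ft_force: [1.4, -0.0, -0.6]
grip_width: 0.032
grasp_force: 59.5
```

Request:
drive_tool(increments=[[[-2,38,0],[0,0,0],0.2],[[0,38,0],[0,0,0],0.2],[[0,25,0],[0,0,0],0.2],[[0,12,-10],[0,0,0],0.2],[[0,0,-10],[0,0,0],0.2],[[0,0,0],[0,0,0],0.2],[[0,0,0],[0,0,0],0.2]])

```text
clock: 34.98
eef_pos: [0.4279, 0.023, 0.2163]
tool_rot: [0.716, 0.698, -0.002, -0.001]
ft_force: [0.4, 0.2, -0.8]
grip_width: 0.0326
grasp_force: 59.5
```

```bash
python3 st.py; python3 wl.py w15 reagent_bottle dropper_bottle cork_mat; python3 fit.py dropper_bottle reagent_bottle
```

```text
[0.42785018 0.02295922 0.21634592] 0.03263167821581102 59.54960822331486
0.78 [235.9, 250.7, 326.4, 349.5] [-0.0015  0.0013] [-1.8 -3.5  1.8  3.7]
35.0833 [0.42896721 0.02246669 0.21767669] [ 7.16485798e-01  6.97601421e-01 -4.77406053e-04 -3.60579690e-04] [ 0.05  0.11 -0.19  1.27 -0.    1.65] 0.032219965353139306 [ 0.46226125 -0.06626018 -1.14696455] 59.54979321279097
[0.43  0.107 0.36 ] [-0.015 -0.326 -0.945]
reagent_bottle 0.57 [253. 222. 317. 275.] [284.6 240.9] 1534 z0 [ 0.428 -0.054]
dropper_bottle 0.56 [260.  66. 310. 117.] [285.5  88.3] 2222 z0 [0.433 0.104]
cork_mat 0.68 [232.  34. 332. 139.] [280.9  86.6] 5541 z0 [0.429 0.106]
dropper_bottle fit [ 0.4322  0.1022 -0.0487] ['scene', 'side', 'wrist'] [ -0.4  10.8  -2.4  12.1   4.3 -52.6 -20.2 -56.3   2.    0.7  -0.9  -1.1]
reagent_bottle fit [ 0.427  -0.0115 -0.0421] ['scene', 'side', 'wrist'] [  1.5  -0.1   0.1  -2.6  -4.4   6.    1.7   9.1  -5.1 -53.1   1.9   1.1]
```

Request:
drive_tool(increments=[[[1,0,-25],[0,0,0],0.2],[[0,0,-30],[0,0,0],0.2],[[0,0,-30],[0,0,0],0.2],[[0,0,-30],[0,0,0],0.2],[[0,0,-10],[0,0,0],0.2],[[0,0,0],[0,0,0],0.2],[[0,0,0],[0,0,0],0.2]])

```text
clock: 36.47
eef_pos: [0.4299, 0.0229, 0.0928]
tool_rot: [0.716, 0.698, -0.001, -0.0]
ft_force: [0.3, 0.6, -0.6]
grip_width: 0.032
grasp_force: 59.6
```

Request:
drive_tool(increments=[[[0,0,-20],[0,0,0],0.2],[[0,0,-20],[0,0,0],0.2],[[0,0,-20],[0,0,0],0.2],[[0,0,-15],[0,0,0],0.2],[[0,0,-6],[0,0,0],0.2],[[0,0,0],[0,0,0],0.2],[[0,0,0],[0,0,0],0.2]])

```text
clock: 37.05
eef_pos: [0.4314, 0.0229, 0.0132]
tool_rot: [0.716, 0.698, 0.001, 0.001]
ft_force: [0.4, 0.4, -0.5]
grip_width: 0.032
grasp_force: 59.6
```

Request:
drive_tool(increments=[[[-1,0,-5],[0,0,0],0.2],[[0,0,-3],[0,0,0],0.2],[[0,0,0],[0,0,0],0.2],[[0,0,0],[0,0,0],0.2]])

```text
clock: 37.38
eef_pos: [0.4293, 0.0229, 0.0043]
tool_rot: [0.716, 0.698, 0.0, 0.0]
ft_force: [-0.5, 0.2, -1.0]
grip_width: 0.0319
grasp_force: 59.6
```

Request:
drive_tool(increments=[[[0,0,-1],[0,0,0],0.2],[[0,0,0],[0,0,0],0.5],[[0,0,0],[0,0,0],0.7],[[0,0,0],[0,0,0],0.8],[[0,0,0],[0,0,0],0.8],[[0,0,0],[0,0,0],0.8]])

```text
clock: 37.88
eef_pos: [0.4292, 0.0229, 0.0031]
tool_rot: [0.716, 0.698, -0.0, -0.0]
ft_force: [-0.6, -0.7, -0.8]
grip_width: 0.0683
grasp_force: 0.0
```

Request:
drive_tool(increments=[[[0,0,15],[0,0,0],0.8],[[0,0,25],[0,0,0],0.8],[[0,0,30],[0,0,0],0.8],[[0,0,35],[0,0,0],0.8],[[0,0,40],[0,0,0],0.8],[[0,0,40],[0,0,0],0.8],[[0,0,40],[0,0,0],0.8],[[0,-10,30],[0,0,0],0.8]])

```text
clock: 38.55
eef_pos: [0.4298, 0.0137, 0.2617]
tool_rot: [0.716, 0.699, 0.002, 0.001]
ft_force: [0.6, -0.0, 0.5]
grip_width: 0.0687
grasp_force: 0.0
```

Request:
drive_tool(increments=[[[0,-10,40],[0,0,0],0.8],[[0,-35,40],[0,0,0],0.8],[[0,-35,20],[0,0,0],0.8],[[0,-20,0],[0,0,0],0.8],[[0,0,0],[0,0,0],0.8],[[0,0,0],[0,0,0],0.8]])

```text
clock: 39.05
eef_pos: [0.4291, -0.0802, 0.3493]
tool_rot: [0.717, 0.697, 0.0, -0.0]
ft_force: [-0.3, 1.1, -0.7]
grip_width: 0.0682
grasp_force: 0.0
```

```bash
python3 wl.py w16; python3 fit.py stopper crucible dropper_bottle reagent_bottle; python3 -c "
from h import *
save(camera('side'),'s_end.png');i=cv2.imread('pics/s_end.png')[110:365,100:440];i=cv2.resize(i,(460,345),interpolation=2);j=cv2.resize(cv2.imread('pics/w16.png'),(340,255));c=np.zeros((345,800,3),np.uint8);c[:,:460]=i;c[:255,460:]=j;cv2.imwrite('pics/end.png',c)"
```

```text
39.05 [ 0.42909533 -0.08024532  0.34933147] [ 7.17090464e-01  6.96980064e-01  1.12671179e-04 -2.10394172e-04] [-0.19  0.09  0.13  1.61  0.    1.41] 0.06816120885356118 [-0.27087854  1.08331706 -0.70321053] 0.0
[0.43  0.004 0.492] [-0.015 -0.326 -0.945]
lab_jack 0.64 [247. 222. 314. 288.] [280.8 248. ] 3430 z0 [ 0.422 -0.226]
lab_jack 0.41 [265. 253. 296. 289.] [281.3 271.1] 816 z0 [ 0.422 -0.265]
cork_mat 0.9 [242.   0. 318.  39.] [278.9  18.5] 1761 z0 [0.428 0.082]
cork_mat 0.62 [517. 178. 560. 241.] [539.6 208.9] 2251 z0 [ 0.798 -0.175]
crucible 0.91 [267. 252. 297. 287.] [281.5 270.9] 776 z0 [ 0.422 -0.265]
dropper_bottle 0.85 [265.   2. 298.  16.] [281.2   6.5] 440 z0 [0.432 0.095]
reagent_bottle 0.84 [255. 113. 308. 171.] [280.4 142.7] 2447 z0 [ 0.426 -0.069]
stopper 0.91 [264.  53. 295.  87.] [279.6  67.4] 708 z0 [0.428 0.026]
corked_flask 0.68 [513. 178. 558. 237.] [539.4 208.5] 2258 z0 [ 0.797 -0.174]
stopper fit [0.428  0.022  0.0382] ['scene', 'wrist'] [ -3.4   5.4 -13.6  -0.4   0.3  -4.6   0.4   1.5]
crucible fit [ 0.4253 -0.2164  0.0598] ['scene', 'side', 'wrist'] [-0.4  3.   0.7  0.8 -1.7 -0.4 -0.3 -1.3  0.6  0.8 -0.1 -1.1]
dropper_bottle fit [0.4331 0.0859 0.0116] ['scene', 'side', 'wrist'] [ -2.8  -0.7  -1.4   1.7  -7.7  -0.2   7.5  25.5  -0.5 -26.1   4.3  16.6]
reagent_bottle fit [ 0.4283 -0.0543 -0.002 ] ['scene', 'side', 'wrist'] [-1.5  1.4 -1.8 -0.7 -1.7 -1.1  1.5  2.6  0.6 -5.   0.1  0.8]
```

View pics/end.png

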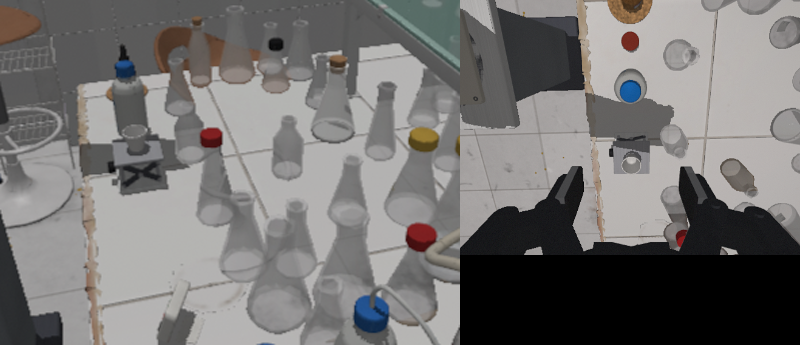

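The final view shows the crucible on the jack, the blue-capped bottle, the stopper and the dropper in one upright row, with the timer and corked flask untouched. Handing in.

```bash
python3 -c "
from workcell import job_done;print(job_done())"
```

```text
the job is handed in; nothing more can be done
None
```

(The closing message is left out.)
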